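# Set the bench air for the handpiece

## Task

With the air still shut off, turn the bar handle of the dial valve until its pointer lines up with the set tab clipped on the dial's rim. Then throw the black-balled supply lever out of its first notch into the middle notch (the one with the engraved line), without overrunning to the last notch, and let go. Leave the set tab, the drain cock and the things standing about where they are.

Things in the scene. Friction and masses are not known exactly. Their poses are not given: they have to be found in the camera images.
- flow_valve: The dial valve, bolted to the bench: round steel flange (68 mm), brass stem, horizontal aluminium dial 120 mm across with its upper face 55 mm above the bench, black tick marks every 10 degrees. Origin: on the handle's axis, at bench level; z up, the dial's zero tick lies along its x.
- handle_grip (a point): Grip point of the dial valve's plain steel bar handle: on its vertical turning axis, 83 mm above the bench. The bar is 56 mm long, 13 mm thick, 24 mm high (69 to 93 mm above the bench), reaching 36 mm from the axis on the pointer side and 20 mm on the other; z up, x along the bar to the pointer's tip.
- pointer_tip (a point): End of the handle's pointer, a 4 mm wide blade under the bar, 52 mm from the axis, 67 mm above the bench.
- tab_mark (a point): The reading point of the set tab, 52 mm from the valve's axis, 58 mm above the bench, where the pointer's tip must come. The tab is a dark steel clip 7 to 10 mm wide on the dial's rim (53 to 69 mm from the axis, up to 58 mm above the bench); x points outwards from the axis.
- flow_handle (a joint): Angle of the handle's pointer on the dial, rad, from the zero tick, growing counterclockwise seen from above (opening); it turns from 0 to 4.7 against light friction (0.12 N m) and stays where it is left.
- set_tab (a joint): Angle of the set tab on the dial, rad, same zero and sense as flow_handle. It can be shoved round the rim by a hard knock.
- supply_station: The supply lever's grey base, 100 (x) by 56 (y) by 26 mm high, bolted to the bench, with a scalloped steel quadrant plate (four round humps, three notches between) standing along its x at y = 15 to 21 mm, top 98 mm above the bench. Origin: centre of the underside; the lever swings in its x-z plane about a pivot along y, 32 mm above the origin.
- lever_ball (a point): Centre of the black ball (27 mm across) on the end of the 10 mm lever rod, 113 mm from the pivot (145 mm above the bench when upright). A sprung latch rides on the rod 60 to 80 mm from the pivot; the rod is bare from there to the ball.
- supply_lever (a joint): Lean of the lever, rad: sprung notches at -0.45 (first, air off, leaning to the station's -x), 0 (middle, upright, marked by an engraved line on the quadrant) and +0.45 (last). It snaps into the nearest notch; about 4 N at the ball pulls it over the hump between two.
- drain_valve: The drain cock: small brass valve on a 56 mm flange, total height 55 mm, no dial. Origin at bench level on its axis. Not to be used.
- drain_tip (a point): Upper face near the end of the drain cock's flat steel lever (64 by 14 by 5 mm), 56 mm from its axis, 55 mm above the bench.
- flux_jar: Amber jar, 42 mm across, 105 mm high, standing loose beside the dial valve. Origin: centre of its underside.
- dapping_block: Loose steel cube, 46 mm, with round hollows. Origin: centre of its underside.
- mandrel: Loose tapered steel ring mandrel, 122 mm high, upright in a round wooden foot 44 mm across, beside the dial valve. Origin: centre of its underside.
- anvil: Small steel anvil fixed on the bench, 110 (x, horn to -x) by 50 mm, 67 mm high. Origin: centre of its underside.
- bench_peg: Wooden V-cut bench peg fixed on the bench, 105 (x) by 100 mm, 50 mm high. Origin: under its middle.
- solder_brick: White soldering brick with a steel disc on it, fixed on the bench, 110 (x) by 75 mm, 39 mm high. Origin: centre of its underside.
- punch_block: Loose wooden block 70 (x) by 36 (y) by 60 mm high holding three upright steel punches, up to 137 mm high in all, beside the supply lever. Origin: centre of its underside.

How it is judged:
By the outcome, as a careful person would: the job done as asked, in the order asked, and still so for the second after the job is handed in, with the robot touching nothing.
It also fails if it takes over 67 s, if anything falls off the work surface, if the arm or the gripper's body presses on something with over 40 N, if the wrist force passes 120 N, or if a joint passes its speed limit or range.

## Robot

A 7-joint arm with a two-finger parallel gripper is mounted at the origin on the work surface. World frame = base frame: x ahead of the robot, y to its left, z up, the work surface at z = 0. Lengths are in mm, angles in rad, forces in N, time in s.
With the tool pointing down it reaches from about 350 to 900 mm from the base axis. Payload 8.1 kg.
Tool frame: the origin (TCP) lies between the finger pads; the fingertips stand 8 mm ahead of it and the grasp point (between the pads) lies 11 mm behind it; z points along the fingers, y is the line along which they close (so a half turn about z gives the same grasp; the last joint's range is limited). The gripper opens to 92 mm and grips with 3 to 60 N. Pads are 19 mm wide; open, the fingers measure 130 mm over their backs; the gripper's body (75 mm by 190 mm) begins 47 mm behind the grasp point.
Start: joints at [1.042, 0.434, 0.025, 1.573, -0.012, 1.134, -0.075], TCP at [258.135, -569.217, 234.742] pointing down, gripper open.
Joint ranges: [-2.62, 2.62], [-0.44, 2.09], [-1.27, 1.32], [0.08, 2.57], [-1.32, 4.46], [0.12, 2], [-2.74, 2.74]. Speed limits (rad/s): [2.22, 2.22, 3.01, 3.01, 3.14, 3.14, 3.14].

## Interface

Orientations are given as a unit quaternion [x, y, z, w].
In Python, from workcell import status, cams, ticket, spotter gives the robot as it stands.
- The arm moves only by the tool move_arm, never from a script. Its argument "commands" is a list of rows, each a list of 6 numbers: the shift along the tool's x, y, z in cm, then the turn, a rotation vector about the tool's x, y, z in rad. A call has exactly 5 rows; each row shifts and turns the commanded pose from where the row before left it, along the tool's axes as they then stand; what a row does not reach is not made up. A row lasts 1/10 s, in which the tool goes at most 50 mm and 8.59 degrees, less where a joint would pass 70% of its speed; a pose out of reach is approached as far as the arm can. A call with a gripper value outside its range is refused whole. "jaw" is the opening, from 0 (shut) to 1 (fully open), set as the call begins (left out, the last holds). The fingers move at their own pace and stop on an object; "grip_force" is the grip in N (left out, the last holds). Time passes only in rows, so rows that do not move let the fingers close, or fill a call up. It gives the time, the measured TCP pose, the force, the opening and the grip force at its end, in the units of the state.
- status.observe(): the state, without advancing time (a new reading comes with each control period).
- cams.get_image(name): name is "scene" or "top"; returns the picture (420x560x3 uint8, red, green, blue); there is no depth.
- cams.camera_model(name): a dict with "camera_matrix" (3x3 intrinsics, pixels), "dist_coeffs" ([k1, k2, p1, p2, k3] as OpenCV has them; the pictures are not rectified), "rvec" (rotation vector, rad) and "tvec" (3), from world to camera coordinates, as OpenCV has them. Camera axes: x right, y down, z forward; pixel columns grow to the right and rows downward; lengths in mm; the calibration is good to about 2 mm. A picture is of the moment at which its call begins. camera_model takes no time and is no camera call.
- ticket.finish_job(): hands the job in; it is judged then, once.
Trained networks look in the newest picture that a camera, given by its name, has taken for a name from the list of things; names that differ only in an ending like _2 or _b are one class to them, and where a whole thing is asked for, a point or a joint stands for the part that bears it (a point fixed in the world has none). Each returns a list of dicts, best first, with "score" (0 to 1); they miss things now and then, are a little off and sometimes report something else, mostly with a low value. They report only what shows in the picture. A call takes as long as a camera call.
- spotter.boxes_of(camera, name): "bbox" ([left, top, right, bottom] in pixels, round what is visible of it).
- spotter.masks_of(camera, name): "pixels" (420x560 bool, what is visible of it) and "bbox" ([left, top, right, bottom] in pixels, round what is visible of it).
- spotter.mark_of(camera, name): "at" ([column, row] in pixels: a listed point, or the origin of a listed thing).
The state is a dict: "time_s": time; "joints": joint angles; "qvel": joint speeds; "joint_torque": joint torques, N m; "ee_pos": TCP position; "tcp_rot": TCP orientation; "ft_force": force on the tool from outside, world axes, zero at the start; "moment": the same for the moment, N m; "opening": finger opening in mm; "finger_force": force on a finger pad.
Only numpy, scipy, OpenCV 4.12 (cv2) and the standard library are available. Lean on these libraries where they do the work, as an engineer would, in place of code of your own. Each camera call takes 0.05 s, during which the arm holds its last target. There are 200 camera calls.

## Working session

There is one attempt and no reset: what is moved stays moved. The work goes in short steps, Python scripts to look and compute and a tool call to move; the robot and the scene stay as the last step left them, time stands still between calls to the robot, and variables do not carry over. Pictures are saved under pics/ and viewed, at most 10 in all, crops included, and the job is handed in when it is done.

Besides the shell and the picture viewer there is one more tool, called after "Request:" as name(argument=value, ...) on one line, values as JSON. move_arm: Moves the arm, as the interface text tells. Its arguments: {"type":"object","properties":{"commands":{"type":"array"},"jaw":{"type":"number"},"grip_force":{"type":"number"}},"required":["commands"]}

```bash
mkdir -p pics; cat > h.py <<'E'
import numpy as np, cv2
from workcell import status, cams, ticket, spotter
def ray(cam,px):
    m=cams.camera_model(cam);K=np.array(m["camera_matrix"],float);d=np.array(m["dist_coeffs"],float)
    R=cv2.Rodrigues(np.array(m["rvec"],float))[0];t=np.array(m["tvec"],float).ravel()
    u=cv2.undistortPoints(np.array([[px]],float),K,d)[0,0]
    return -R.T@t, R.T@np.array([u[0],u[1],1.])
def atz(cam,px,z):
    o,d=ray(cam,px);return o+d*(z-o[2])/d[2]
def proj(cam,P):
    m=cams.camera_model(cam)
    return cv2.projectPoints(np.array(P,float).reshape(-1,3),np.array(m["rvec"],float),np.array(m["tvec"],float),np.array(m["camera_matrix"],float),np.array(m["dist_coeffs"],float))[0][:,0]
def save(cam,name):
    im=cams.get_image(cam);cv2.imwrite('pics/'+name,im[:,:,::-1]);return im
E
python3 - <<'E'
from h import *
a=save('scene','s0.png');b=save('top','t0.png')
Z=dict(flow_valve=0,handle_grip=83,pointer_tip=67,tab_mark=58,supply_station=0,lever_ball=140,drain_valve=0,drain_tip=55,flux_jar=0,mandrel=0,punch_block=0,anvil=0,dapping_block=0)
for n,z in Z.items():
    for c in ('scene','top'):
        r=spotter.mark_of(c,n)
        print(n,c,[(round(x['score'],2),np.round(x['at'],1).tolist(),np.round(atz(c,x['at'],z)[:2]).tolist()) for x in r[:2]])
for c in('scene','top'): print(c,ray(c,(280,210)))
print(status.observe())
E
```

```text
flow_valve scene [(0.69, [277.5, 244.7], [575.0, 16.0])]
flow_valve top [(0.87, [278.3, 197.6], [586.0, 22.0])]
handle_grip scene [(0.56, [280.6, 229.5], [588.0, 16.0])]
handle_grip top [(0.59, [280.9, 192.2], [591.0, 12.0])]
pointer_tip scene [(0.6, [284.3, 248.7], [630.0, -14.0])]
pointer_tip top [(0.42, [289.6, 177.1], [633.0, -11.0])]
tab_mark scene [(0.44, [298.0, 230.1], [611.0, 60.0]), (0.19, [242.1, 248.9], [546.0, -87.0])]
tab_mark top [(0.73, [212.5, 137.2], [749.0, 194.0])]
supply_station scene [(0.75, [174.5, 291.8], [485.0, -278.0])]
supply_station top [(0.62, [389.2, 236.3], [470.0, -281.0])]
lever_ball scene [(0.59, [285.0, 248.9], [667.0, -49.0]), (0.55, [139.2, 264.7], [446.0, -322.0])]
lever_ball top [(0.58, [415.0, 246.6], [442.0, -310.0])]
drain_valve scene [(0.88, [317.2, 177.2], [487.0, 284.0]), (0.3, [137.0, 264.0], [343.0, -295.0])]
drain_valve top [(0.8, [186.6, 236.4], [485.0, 280.0])]
drain_tip scene [(0.51, [307.7, 175.1], [492.0, 231.0])]
drain_tip top [(0.67, [205.3, 227.5], [506.0, 217.0])]
flux_jar scene [(0.62, [266.4, 279.1], [632.0, -84.0]), (0.5, [
[... 834 characters left out ...]
 ,  0.4344999 ,  0.02499441,  1.57319414, -0.01162219,
        1.13399061, -0.07507698]), 'qvel': array([-1.12560024e-04,  1.40862851e-03,  8.30947921e-05,  6.17555990e-04,
       -3.25049226e-05, -1.80048876e-03, -1.11396343e-03]), 'joint_torque': array([ 6.84533934e-04, -6.67676568e+01,  9.84225534e-01, -3.14803541e+01,
       -6.06663851e-02,  3.28622956e-02,  8.57893792e-05]), 'ee_pos': array([ 258.15044594, -569.21591868,  234.74409586]), 'tcp_rot': array([9.77429060e-01, 2.11263892e-01, 1.25773633e-05, 2.39671415e-05]), 'ft_force': array([-1.06340578,  0.0027376 , -0.54828365]), 'moment': array([-0.00830374,  0.02321369, -0.02859211]), 'finger_force': 0.0, 'opening': 91.76582247961694}
```

```bash
python3 - <<'E'
import cv2
t=cv2.imread('pics/t0.png');s=cv2.imread('pics/s0.png')
cv2.imwrite('pics/tv.png',cv2.resize(t[140:250,230:340],(600,600),interpolation=cv2.INTER_CUBIC))
cv2.imwrite('pics/sv.png',cv2.resize(s[190:300,215:345],(780,660),interpolation=cv2.INTER_CUBIC)[:600])
a=cv2.resize(t[180:270,360:450],(400,400),interpolation=cv2.INTER_CUBIC)
b=cv2.resize(s[230:340,105:215],(400,400),interpolation=cv2.INTER_CUBIC)
cv2.imwrite('pics/sl.png',cv2.hconcat([a,b]))
E
```

```text
(no output)
```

View pics/tv.png

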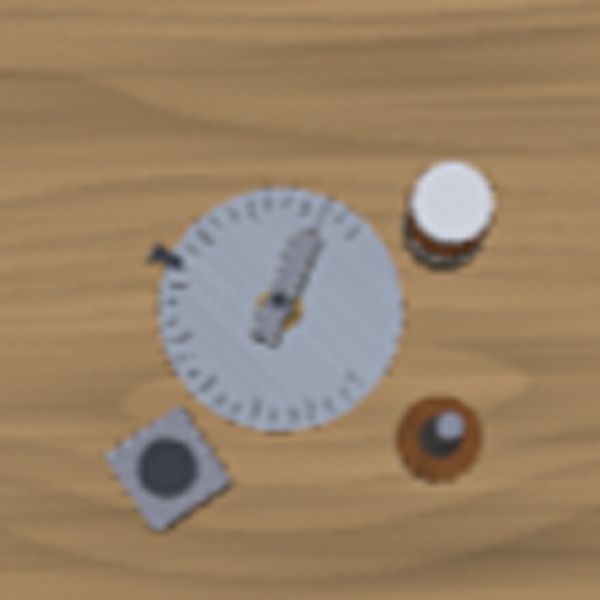

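View pics/sv.png

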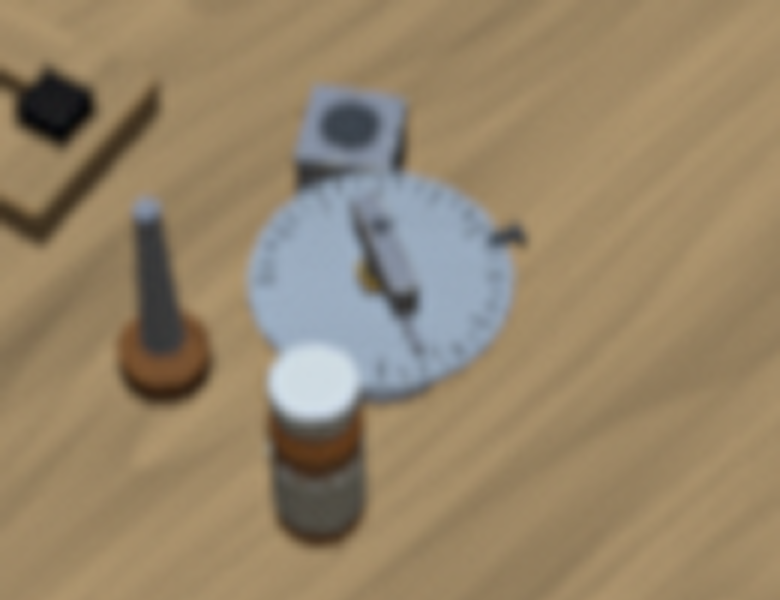

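View pics/sl.png

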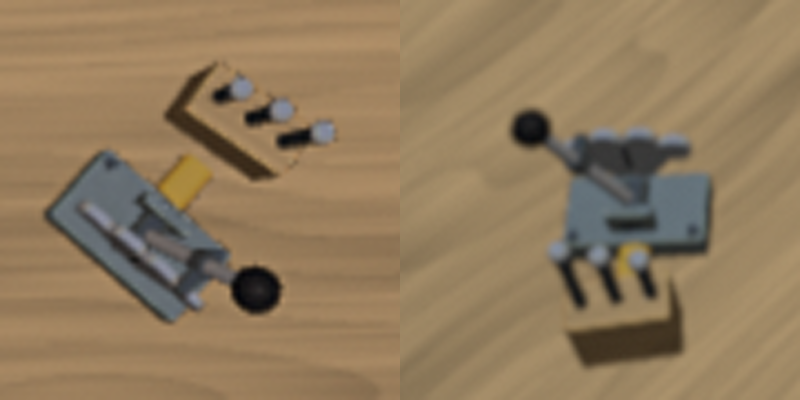

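View pics/t0.png

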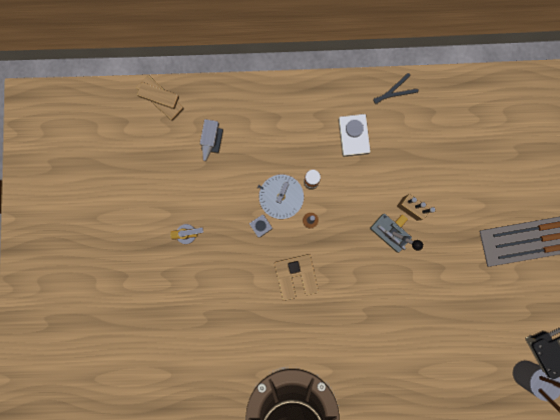

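The pictures show: the dial centred near top (281.7,196.7), the pointer tip at top (290,177), the tab at top (260,187) and scene (300,229). The jar and mandrel stand on the right side of the dial and the cube at lower left. The supply lever ball is at top (416,246), and the punch block stands on the far side of the station.

```bash
cat > dial.py <<'E'
from h import *
from scipy.optimize import least_squares
def dial(cam,im,guess):
    c=proj(cam,[[*guess,55]])[0].astype(int)
    hsv=im.astype(int); m=((hsv[:,:,2]-hsv[:,:,0])>5).astype(np.uint8)
    w=np.zeros_like(m); w[c[1]-32:c[1]+32,c[0]-32:c[0]+32]=1
    m=cv2.morphologyEx(m*w,cv2.MORPH_CLOSE,np.ones((5,5),np.uint8))
    n,l,s,_=cv2.connectedComponentsWithStats(m);k=1+s[1:,4].argmax()
    ct=max(cv2.findContours((l==k).astype(np.uint8),cv2.RETR_EXTERNAL,cv2.CHAIN_APPROX_NONE)[0],key=len)[:,0]
    P=np.array([atz(cam,p,55)[:2] for p in ct])
    r=least_squares(lambda v:np.hypot(*(P-v[:2]).T)-v[2],[*guess,60],loss='soft_l1',f_scale=1)
    return r.x,s[k,4]
E
python3 - <<'E'
from dial import *
for c,f in(('top','t0'),('scene','s0')):
    im=cv2.imread(f'pics/{f}.png')[:,:,::-1]
    v,n=dial(c,im,(587,15));print(c,v,n)
    pts={'top':dict(tip=((290.1,177.2),67),tabin=((263,188.2),57),tabmid=((259.9,186.9),57)),'scene':dict(tip=((285.2,248.8),67),tabmid=((300,229.3),57))}[c]
    for k,(p,z) in pts.items():
        q=atz(c,p,z)[:2]-v[:2];print(k,q,np.hypot(*q),np.degrees(np.arctan2(q[1],q[0])))
    print(spotter.mark_of(c,'pointer_tip')[0], [x for x in spotter.mark_of(c,'tab_mark')])
    cv2.imwrite('pics/x.png',im)
    for n,nm in ((5,'set_tab'),(5,'lever_ball'),(5,'punch_block'),(5,'supply_station')):
        r=spotter.masks_of(c,nm)
        for x in r[:2]:
            ys,xs=np.nonzero(x['pixels']);print(nm,round(x['score'],2),x['bbox'],xs.mean(),ys.mean(),len(xs))
# dark pixels near tab
im=cv2.imread('pics/t0.png').astype(int)
ys,xs=np.nonzero(im[182:194,254:267].sum(2)<260);print('tabdark',xs+254,ys+182)
im=cv2.imread('pics/s0.png').astype(int)
ys,xs=np.nonzero(im[222:236,292:306].sum(2)<260);print('tabdark',xs+292,ys+222)
E
```

```text
top [581.79006397  15.6347311   59.24264271] 1677
tip [ 50.67297627 -28.37109833] 58.07469108383922 -29.243860892321877
tabin [24.68000067 44.81380952] 51.16033577617832 61.15740690476759
tabmid [28.42221614 53.02900454] 60.16558561711323 61.809808192503915
{'at': [289.6, 177.1], 'score': 0.42} [{'at': [212.5, 137.2], 'score': 0.73}]
set_tab 0.2 [169.1, 227.3, 205.9, 245.5] 185.84358974358975 233.67179487179487 390
lever_ball 0.71 [394.1, 231.7, 421.6, 255.0] 410.25405405405405 242.04324324324324 185
punch_block 0.74 [397.4, 197.0, 437.8, 221.3] 414.5322283609576 207.45303867403314 543
punch_block 0.33 [278.4, 181.6, 290.9, 202.3] 282.58730158730157 192.33333333333334 126
supply_station 0.82 [369.4, 216.1, 422.9, 250.8] 394.21274409044196 233.02980472764645 973
scene [576.35641636   8.11932633  65.00374917] 1575
tip [ 55.8867567 -20.3682094] 59.48271622132856 -20.024523489574523
tabmid [35.9640076  58.61884336] 68.77193205843524 58.4699275710801
{'at': [284.3, 248.7], 'score': 0.6} [{'at': [298.0, 230.1], 'score': 0.44}, {'at': [242.1, 248.9], 'score': 0.19}]
set_tab 0.74 [305.0, 161.8, 328.4, 188.3] 318.10921501706486 174.83617747440272 293
lever_ball 0.67 [135.6, 259.8, 165.1, 281.8] 149.42727272727274 271.59090909090907 220
punch_block 0.95 [146.0, 292.9, 182.6, 329.9] 165.54289372599231 315.23431498079384 781
punch_block 0.55 [135.9, 261.2, 190.9, 300.0] 166.75535846267553 282.5883222468588 1353
supply_station 0.97 [136.6, 260.3, 191.4, 305.7] 166.5119718309859 282.3612676056338 1420
tabdark [259 258 259 260 258 259 260 261 262 261 262] [185 186 186 186 187 187 187 187 187 188 188]
tabdark [300 298 299 300 301] [228 229 229 229 229]
```

```bash
cat > ov.py <<'E'
from dial import *
def centre(cam,im,g=(583,14)):
    # robust: radial edge search of blue-grey -> wood at z=55, fixed R=60
    b=cv2.GaussianBlur(im,(0,0),0.7).astype(float); f=(b[:,:,2]-b[:,:,0]).astype(np.float32)
    A=np.radians(np.arange(0,360,3));R=np.arange(50,72,.25);c=np.array(g,float)
    for it in range(6):
        P=np.stack([c[0]+np.outer(np.cos(A),R),c[1]+np.outer(np.sin(A),R),np.full((len(A),len(R)),55.)],-1)
        uv=proj(cam,P).reshape(len(A),len(R),2).astype(np.float32)
        v=cv2.remap(f,uv[...,0],uv[...,1],cv2.INTER_LINEAR)
        gr=np.gradient(cv2.GaussianBlur(v,(9,1),0),axis=1);k=gr.argmin(1);ok=(gr.min(1)<np.median(gr.min(1))*.6)
        r=R[k]
        s=least_squares(lambda d:(np.hypot(c[0]+r*np.cos(A)-d[0],c[1]+r*np.sin(A)-d[1])-60)[ok],c,loss='cauchy',f_scale=.7)
        c=s.x
    res=s.fun
    return c,np.median(abs(res)),ok.sum()
def polys(c,th,tb):
    def at(a,pts):return [[c[0]+x*np.cos(a)-y*np.sin(a),c[1]+x*np.sin(a)+y*np.cos(a),z] for x,y,z in pts]
    return [at(th,[(-20,-6.5,93),(36,-6.5,93),(36,6.5,93),(-20,6.5,93)]),at(th,[(36,-2,67),(52,-2,67),(52,2,67),(36,2,67)]),at(tb,[(53,-4,58),(69,-4,58),(69,4,58),(53,4,58)]),
     at(0,[(60*np.cos(a),60*np.sin(a),55) for a in np.arange(0,6.28,.1)])]
def overlay(tag,th,tb,S=7):
    out=[]
    for cam in('top','scene'):
        im=save(cam,f'{tag}_{cam}.png') if th is not None else 0
        c,e,n=centre(cam,im);print(cam,c,e,n)
        o=proj(cam,[[*c,55]])[0].astype(int)-28
        z=cv2.resize(im[o[1]:o[1]+56,o[0]:o[0]+56],None,fx=S,fy=S,interpolation=cv2.INTER_CUBIC)[:,:,::-1].copy()
        for p,col in zip(polys(c,np.radians(th),np.radians(tb)),((0,0,255),(0,255,0),(255,0,255),(0,255,255))):
            uv=((proj(cam,p)-o+.5)*S).astype(np.int32);cv2.polylines(z,[uv],True,col,1,cv2.LINE_AA)
        out.append(z)
    cv2.imwrite(f'pics/{tag}.png',cv2.hconcat(out))
E
python3 -c "
from ov import *
overlay('ov0',-26,61)"
```

```text
top [583.82258783  13.09302164] 0.3051004848833898 119
scene [583.3560677   10.38117464] 0.7198378126141662 93
```

View pics/ov0.png

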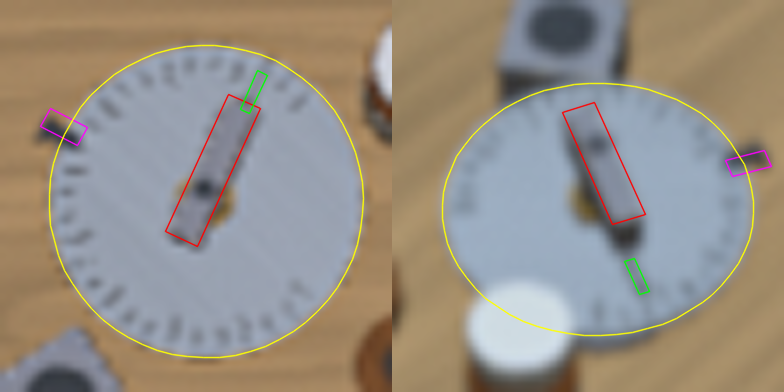

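The overlay fits the bar at −26° (top: bar from (180,240) to (245,100)). The dark tab sits about 1.5–2° counterclockwise of my 61° box, so it is near 62.7°. Axis ≈ (583.5, 11.5). Next I move above the valve.

Request:
move_arm(commands=[[2.68,-1.97,0,0,0,0],[2.68,-1.97,0,0,0,0],[2.68,-1.97,0,0,0,0],[2.68,-1.97,0,0,0,0],[2.68,-1.97,0,0,0,0]], jaw=0.45, grip_force=20)

```text
time_s: 2.6
ee_pos: [340.0, -423.0, 234.9]
tcp_rot: [0.977, 0.211, 0.0, 0.0]
ft_force: [0.9, -0.2, 0.7]
opening: 56.3
finger_force: 0.0
```

Request:
move_arm(commands=[[2.68,-1.97,0,0,0,0],[2.68,-1.97,0,0,0,0],[2.68,-1.97,0,0,0,0],[2.68,-1.97,0,0,0,0],[2.68,-1.97,0,0,0,0]])

```text
time_s: 3.1
ee_pos: [421.4, -277.9, 235.0]
tcp_rot: [0.977, 0.211, 0.0, 0.0]
ft_force: [-0.4, 0.2, -0.8]
opening: 41.4
finger_force: 0.0
```

Request:
move_arm(commands=[[2.68,-1.97,0,0,0,0],[2.68,-1.97,0,0,0,0],[2.68,-1.97,0,0,0,0],[2.68,-1.97,0,0,0,0],[2.68,-1.97,0,0,0,0]])

```text
time_s: 3.6
ee_pos: [502.8, -132.9, 234.9]
tcp_rot: [0.977, 0.211, 0.0, 0.0]
ft_force: [0.4, -0.4, 0.1]
opening: 40.7
finger_force: 0.0
```

Request:
move_arm(commands=[[2.68,-1.97,0,0,0,0],[2.68,-1.97,0,0,0,0],[2.68,-1.97,0,0,0,0],[2.68,-1.97,0,0,0,0],[2.68,-1.97,0,0,0,0]])

```text
time_s: 4.1
ee_pos: [584.2, 12.1, 234.8]
tcp_rot: [0.977, 0.211, 0.0, 0.0]
ft_force: [1.2, 0.5, -0.1]
opening: 41.1
finger_force: 0.0
```

Request:
move_arm(commands=[[0,0,0,0,0,0.1],[0,0,0,0,0,0.1],[0,0,0,0,0,0.1],[0,0,0,0,0,0.1],[0,0,0,0,0,0.1]])

```text
time_s: 4.6
ee_pos: [583.6, 11.0, 234.7]
tcp_rot: [0.999, -0.039, 0.0, 0.0]
ft_force: [0.5, 0.7, 0.4]
opening: 41.5
finger_force: 0.0
```

Request:
move_arm(commands=[[0,0,0,0,0,0.1],[0,0,0,0,0,0.1],[0,0,0,0,0,0.1],[0,0,0,0,0,0.08],[0,0,0,0,0,0]])

```text
time_s: 5.1
ee_pos: [583.6, 11.0, 234.8]
tcp_rot: [0.974, -0.226, 0.0, 0.0]
ft_force: [-0.6, -0.1, -0.4]
opening: 41.4
finger_force: 0.0
```

```bash
cat > go.py <<'E'
from h import *
import sys
from scipy.spatial.transform import Rotation as Ro
def go(target,yaw):
    s=status.observe();R=Ro.from_quat(s['tcp_rot']);M=R.as_matrix()
    y=np.degrees(np.arctan2(M[1,0],M[0,0]))
    print('pos',s['ee_pos'].round(1),'yaw',y.round(2),'zaxis',M[:,2].round(3),'t',s['time_s'],'q',s['joints'].round(2),'F',s['ft_force'].round(1),'Mo',s['moment'].round(2),'op',s['opening'],s['finger_force'])
    if target: print('tool shift cm',(M.T@(np.array(target)-s['ee_pos'])/10).round(2),'turn z',np.radians(y-yaw).round(3))
if __name__=='__main__': a=list(map(float,sys.argv[1:])); go(a[:3],a[3])
E
python3 go.py 583.5 11.5 120 -26
```

```text
pos [583.6  11.  234.8] yaw -26.1 zaxis [ 0. -0. -1.] t 5.1 q [-0.06  0.37 -0.07  1.67  0.03  1.1  -2.16] F [-0.6 -0.1 -0.4] Mo [0.07 0.05 0.03] op 41.43257159703138 0.0
tool shift cm [-0.03 -0.04 11.48] turn z -0.002
```

Request:
move_arm(commands=[[0,0,2.5,0,0,0],[0,0,2.5,0,0,0],[0,0,2.5,0,0,0],[0,0,2.0,0,0,0],[0,0,1.5,0,0,0]])

```text
time_s: 5.6
ee_pos: [583.0, 10.9, 123.3]
tcp_rot: [0.975, -0.224, -0.001, 0.0]
ft_force: [0.3, -0.7, -0.4]
opening: 41.4
finger_force: 0.0
```

Request:
move_arm(commands=[[0,0,1.0,0,0,0],[0,0,1.0,0,0,0],[0,0,1.0,0,0,0],[0,0,1.0,0,0,0],[0,0,0.9,0,0,0]])

```text
time_s: 6.1
ee_pos: [583.7, 11.0, 75.1]
tcp_rot: [0.974, -0.225, 0.0, -0.0]
ft_force: [0.2, -0.5, -0.3]
opening: 41.3
finger_force: 0.0
```

Request:
move_arm(commands=[[0,0,0,0,0,0],[0,0,0,0,0,0],[0,0,0,0,0,0],[0,0,0,0,0,0],[0,0,0,0,0,0]], jaw=0, grip_force=12)

```text
time_s: 6.6
ee_pos: [584.5, 12.1, 76.3]
tcp_rot: [0.974, -0.225, 0.001, -0.001]
ft_force: [2.2, 4.1, -1.2]
opening: 14.7
finger_force: 12.0
```

```bash
python3 go.py 583.5 11.5 75 62.7
```

```text
pos [584.5  12.1  76.3] yaw -25.98 zaxis [ 0.002  0.001 -1.   ] t 6.6 q [-0.06  0.54 -0.07  1.84  0.05  0.76 -2.18] F [ 2.2  4.1 -1.2] Mo [ 0.93 -0.53 -0.01] op 14.685318975880667 12.000351548194885
tool shift cm [-0.06  0.1   0.13] turn z -1.548
```

Request:
move_arm(commands=[[0,-0.15,0,0,0,0],[0,0,0,0,0,0],[0,0,0,0,0,0],[0,0,0,0,0,0],[0,0,0,0,0,0]], grip_force=25)

```text
time_s: 7.1
ee_pos: [584.6, 12.2, 76.1]
tcp_rot: [0.974, -0.225, 0.0, -0.0]
ft_force: [-0.4, 1.1, 5.9]
opening: 14.0
finger_force: 25.0
```

```bash
python3 go.py 583.5 11.5 75 62.7
```

```text
pos [584.6  12.2  76.1] yaw -26.04 zaxis [ 0.001 -0.    -1.   ] t 7.1 q [-0.06  0.55 -0.07  1.84  0.05  0.76 -2.19] F [-0.4  1.1  5.9] Mo [ 0.23 -0.02  0.  ] op 14.037751227782499 25.001015067100525
tool shift cm [-0.06  0.11  0.11] turn z -1.549
```

Request:
move_arm(commands=[[0,0,0,0,0,-0.08],[0,0,0,0,0,-0.1],[0,0,0,0,0,-0.1],[0,0,0,0,0,-0.1],[0,0,0,0,0,-0.1]])

```text
time_s: 7.6
ee_pos: [584.7, 12.6, 76.2]
tcp_rot: [1.0, 0.015, 0.001, -0.0]
ft_force: [0.9, 2.3, 4.6]
opening: 14.4
finger_force: 25.0
```

```bash
python3 go.py 584.5 12 76 62.7
```

```text
pos [584.7  12.6  76.2] yaw 1.7 zaxis [ 0.001  0.    -1.   ] t 7.6 q [ 0.03  0.55 -0.2   1.83  0.15  0.77 -1.79] F [0.9 2.3 4.6] Mo [ 0.56 -0.13 -0.17] op 14.366620449090398 25.00043660402298
tool shift cm [-0.02  0.06  0.02] turn z -1.065
```

Forces are small, so I carry on.

Request:
move_arm(commands=[[0,0,0,0,0,-0.1],[0,0,0,0,0,-0.1],[0,0,0,0,0,-0.1],[0,0,0,0,0,-0.1],[0,0,0,0,0,-0.1]])

```text
time_s: 8.1
ee_pos: [584.6, 13.1, 76.2]
tcp_rot: [0.965, 0.262, 0.001, -0.0]
ft_force: [-0.2, 3.1, 4.5]
opening: 14.0
finger_force: 25.0
```

Request:
move_arm(commands=[[0,0,0,0,0,-0.1],[0,0,0,0,0,-0.1],[0,0,0,0,0,-0.1],[0,0,0,0,0,-0.1],[0,0,0,0,0,-0.05]])

```text
time_s: 8.6
ee_pos: [584.3, 13.4, 76.2]
tcp_rot: [0.882, 0.471, 0.001, -0.0]
ft_force: [-0.8, 5.0, 6.1]
opening: 14.1
finger_force: 25.0
```

Request:
move_arm(commands=[[0,0,0,0,0,0],[0,0,0,0,0,0],[0,0,0,0,0,0],[0,0,0,0,0,0],[0,0,0,0,0,0]])

```text
time_s: 9.1
ee_pos: [584.3, 13.4, 76.2]
tcp_rot: [0.883, 0.469, 0.0, -0.0]
ft_force: [-0.5, 4.4, 6.5]
opening: 14.1
finger_force: 25.0
```

```bash
python3 go.py 584.5 12 76 62.7
```

```text
pos [584.3  13.4  76.2] yaw 55.93 zaxis [ 0.001  0.001 -1.   ] t 9.1 q [ 0.2   0.59 -0.45  1.81  0.34  0.81 -1.01] F [-0.5  4.4  6.5] Mo [ 0.85  0.16 -0.09] op 14.137252327228424 25.001059770584106
tool shift cm [-0.1   0.09  0.02] turn z -0.118
```

Request:
move_arm(commands=[[0,0,0,0,0,-0.06],[0,0,0,0,0,-0.05],[0,0,0,0,0,0],[0,0,0,0,0,0],[0,0,0,0,0,0]])

```text
time_s: 9.6
ee_pos: [584.2, 13.4, 76.1]
tcp_rot: [0.856, 0.517, 0.0, -0.0]
ft_force: [-1.3, 2.8, 7.1]
opening: 14.2
finger_force: 25.0
```

```bash
python3 go.py 584.5 12 76 62.7
```

```text
pos [584.2  13.4  76.1] yaw 62.24 zaxis [ 0.     0.001 -1.   ] t 9.6 q [ 0.22  0.59 -0.48  1.81  0.36  0.82 -0.92] F [-1.3  2.8  7.1] Mo [ 0.81  0.19 -0.08] op 14.199002084703654 25.000978410243988
tool shift cm [-0.12  0.09  0.01] turn z -0.008
```

Request:
move_arm(commands=[[0,0,0,0,0,0],[0,0,0,0,0,0],[0,0,0,0,0,0],[0,0,0,0,0,0],[0,0,0,0,0,0]], jaw=0.45)

```text
time_s: 10.1
ee_pos: [584.1, 12.0, 75.5]
tcp_rot: [0.856, 0.516, -0.0, 0.0]
ft_force: [0.2, 0.1, 0.5]
opening: 40.9
finger_force: 0.0
```

Request:
move_arm(commands=[[0,0,-1,0,0,0],[0,0,-2,0,0,0],[0,0,-3,0,0,0],[0,0,-4,0,0,0],[0,0,-4,0,0,0]])

```text
time_s: 10.6
ee_pos: [583.8, 12.4, 217.7]
tcp_rot: [0.856, 0.517, -0.0, -0.0]
ft_force: [0.6, -0.9, 0.3]
opening: 41.3
finger_force: 0.0
```

Request:
move_arm(commands=[[-4,0,0,0,0,0],[-4,0,0,0,0,0],[-4,0,0,0,0,0],[-4,0,0,0,0,0],[-4,0,0,0,0,0]])

```text
time_s: 11.1
ee_pos: [490.1, -165.8, 216.6]
tcp_rot: [0.856, 0.517, 0.0, 0.0]
ft_force: [0.4, -0.5, -0.1]
opening: 41.1
finger_force: 0.0
```

```bash
python3 go.py 584.5 12 76 62.7; python3 -c "
from ov import *
overlay('ov1',62.5,62.5)"
```

```text
pos [ 490.1 -165.8  216.6] yaw 62.22 zaxis [ 0.001 -0.    -1.   ] t 11.1 q [ 0.63  0.33 -0.52  1.83  0.19  1.03 -0.45] F [ 0.4 -0.5 -0.1] Mo [-0.01 -0.02 -0.  ] op 41.12315852268753 0.0
tool shift cm [20.13  0.05 14.06] turn z -0.008
top [583.81139436  13.12444529] 0.29780064733581924 119
scene [583.2769686   10.48353249] 0.6154069780882594 93
```

View pics/ov1.png

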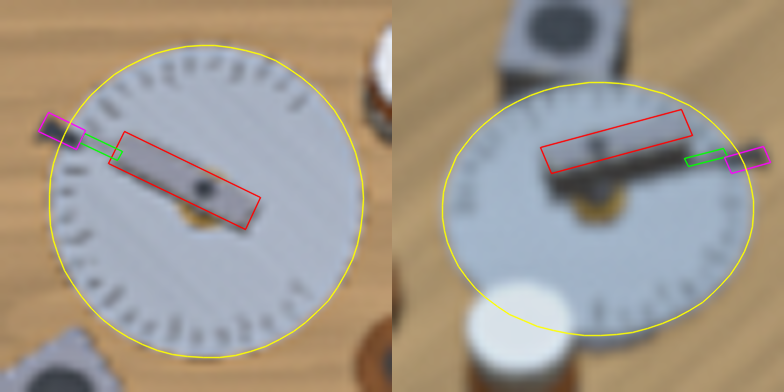

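```bash
python3 - <<'E'
from ov import *
out=[]
for cam in('top','scene'):
    im=cv2.imread(f'pics/ov1_{cam}.png')
    p=proj(cam,[[604,50,60]])[0];o=(p-14).astype(int)
    out.append(cv2.resize(im[o[1]:o[1]+28,o[0]:o[0]+28],(392,392),interpolation=cv2.INTER_CUBIC))
    # tab centroid by darkness
    g=cv2.resize(im,None,fx=4,fy=4,interpolation=cv2.INTER_CUBIC).astype(int).sum(2)
    c=proj(cam,[[612,66,57]])[0]
    ys,xs=np.mgrid[0:g.shape[0],0:g.shape[1]];w=(np.hypot(xs/4-c[0],ys/4-c[1])<6)*np.clip(280-g,0,None)
    u=np.array([(xs*w).sum(),(ys*w).sum()])/w.sum()/4-.375
    cc,_,_=centre(cam,im[:,:,::-1]);q=atz(cam,u,56)[:2]-cc
    print(cam,u,q,np.hypot(*q),np.degrees(np.arctan2(q[1],q[0])),o)
cv2.imwrite('pics/z1.png',cv2.hconcat(out))
E
```

```text
top [259.90362221 186.67053812] [27.15177199 55.58060329] 61.85808099473147 63.96395218168728 [252 174]
scene [299.5904988 228.9066261] [26.84830806 57.02549503] 63.02966546841532 64.78836390831538 [279 216]
```

View pics/z1.png

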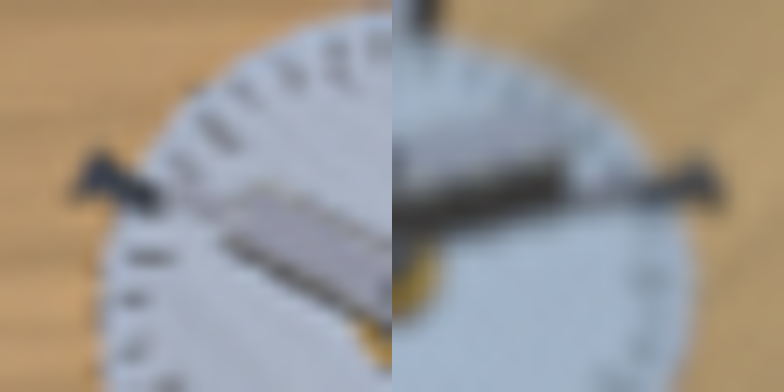

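```bash
cat > pol.py <<'E'
from ov import *
def prof(cam,tag,ref,z,r0,r1,lo,hi,c):
    A=np.arange(lo,hi,.5);R=np.arange(r0,r1,1.)
    a,r=np.meshgrid(np.radians(A),R,indexing='ij')
    P=np.stack([c[0]+r*np.cos(a),c[1]+r*np.sin(a),np.full(a.shape,float(z))],-1)
    uv=proj(cam,P).reshape(*a.shape,2).astype(np.float32)
    f=[cv2.imread(f'pics/{t}_{cam}.png').astype(np.float32).sum(2) for t in (tag,ref)]
    v=[cv2.remap(x,uv[...,0],uv[...,1],cv2.INTER_CUBIC).mean(1) for x in f]
    return A,v[1]-v[0],v[0]
if __name__=='__main__':
  import sys
  tag=sys.argv[1]
  for cam in('top','scene'):
    c,_,_=centre(cam,cv2.imread(f'pics/{tag}_{cam}.png')[:,:,::-1])
    for r0,r1 in((39,45),(45,51),(39,51)):
        A,d,_=prof(cam,tag,'ov0',67,r0,r1,50,78,c)
        w=np.clip(abs(d)-.4*abs(d).max(),0,None);print(cam,'ptr',r0,r1,(A*w).sum()/w.sum(),d[::4].round())
    for z in (55,58):
      for r0,r1 in((54,60),(60,68)):
        A,_,v=prof(cam,tag,'ov0',z,r0,r1,50,78,c);w=np.clip(np.median(v)-v,0,None);w=np.clip(w-.5*w.max(),0,None)
        print(cam,'tab',z,r0,r1,(A*w).sum()/w.sum(),v[::4].round())
E
python3 pol.py ov1
```

```text
top ptr 39 45 67.4376390729123 [-39. -35. -26.  -4.  22.  37.  44.  24. -16. -39. -43. -49. -52. -51.]
top ptr 45 51 64.32897695876258 [-50. -52. -44. -25.   9.  42.  53.  27. -27. -55. -55. -51. -43. -39.]
top ptr 39 51 65.71865229803893 [-44. -43. -35. -14.  16.  39.  49.  25. -21. -47. -49. -50. -47. -45.]
top tab 55 54 60 64.11268380449049 [529. 513. 493. 504. 522. 446. 289. 214. 277. 410. 511. 528. 499. 477.]
top tab 55 60 68 63.90530871631787 [426. 428. 435. 445. 438. 356. 239. 204. 252. 344. 416. 444. 439. 431.]
top tab 58 54 60 64.39008991201975 [528. 514. 496. 502. 523. 463. 306. 210. 258. 385. 497. 525. 504. 483.]
top tab 58 60 68 64.14132946704063 [423. 424. 431. 440. 437. 365. 250. 205. 244. 330. 406. 443. 437. 429.]
scene ptr 39 45 65.22689589627414 [ -2.  23.  60. 105. 136. 142. 124.  93.  70.  62.  72.  95. 112. 118.]
scene ptr 45 51 59.8186379274873 [-18.  -5.  30.  69. 106. 119. 101.  62.  17. -13. -26. -25. -19. -12.]
scene ptr 39 51 59.91667650050541 [-10.   9.  45.  87. 121. 131. 113.  77.  44.  25.  23.  35.  47.  53.]
scene tab 55 54 60 66.42517683941897 [505. 508. 504. 500. 472. 435. 367. 302. 266. 282. 338. 396. 437. 464.]
scene tab 55 60 68 65.497090330432 [440. 446. 449. 439. 410. 355. 296. 245. 230. 268. 329. 385. 419. 435.]
scene tab 58 54 60 64.28441448143053 [506. 502. 497. 469. 426. 358. 290. 257. 277. 338. 400. 440. 468. 483.]
scene tab 58 60 68 63.53271147918396 [443. 447. 435. 407. 351. 294. 246. 232. 266. 323. 377. 411. 427. 434.]
```

```bash
python3 - <<'E'
from pol import *
for cam in('top','scene'):
    c,_,_=centre(cam,cv2.imread(f'pics/ov1_{cam}.png')[:,:,::-1])
    for tag,ref,lo,hi in(('ov0','ov1',-45,-5),('ov1','ov0',45,80)):
        A,d,_=prof(cam,tag,ref,67,44,51,lo,hi,c)
        d=cv2.GaussianBlur(d[:,None],(1,9),0).ravel();k=d.argmax();s=slice(max(k-8,0),k+9)
        w=d[s]-d[s].min();print(cam,tag,A[k],(A[s]*w).sum()/w.sum(),d[::4].round())
    # ticks: dial 10deg grid
    A,_,v=prof(cam,'ov1','ov0',55,47,55,-180,180,c);g=cv2.GaussianBlur(v[:,None],(1,3),0).ravel()
    F=np.sum((g-cv2.blur(g[:,None],(1,21)).ravel())*np.exp(-1j*36*np.radians(A)));print('tick phase deg',-np.degrees(np.angle(F))/36*-1*-1)
E
```

```text
top ov0 -26.0 -25.80470891829189 [44. 45. 47. 48. 47. 45. 44. 52. 67. 79. 80. 70. 58. 45. 39. 41. 44. 47.
 47. 46.]
top ov1 61.5 61.38631291791837 [-41. -42. -47. -51. -49. -36.  -9.  25.  48.  42.   1. -42. -56. -53.
 -47. -42. -41. -45.]
tick phase deg -0.06476475672877273
scene ov0 -26.5 -26.387268552431948 [ 24.  23.  22.  22.  22.  25.  40.  71. 109. 136. 128.  94.  57.  31.
  21.  21.  24.  23.  21.  21.]
scene ov1 59.5 59.66451959082454 [-25. -26. -21. -10.  15.  54.  93. 117. 112.  80.  37.  -1. -21. -24.
 -18.  -8.   1.   9.]
tick phase deg 0.07016941473119209
```

The close-up shows the pointer blade just short of the tab: profiles put the pointer at about 61.5–62.2° and the tab at about 64.3°. I go back for about 2.3° more.

Request:
move_arm(commands=[[4,0,0,0,0,0],[4,0,0,0,0,0],[4,0,0,0,0,0],[4,0,0,0,0,0],[4.1,0.05,0,0,0,0]])

```text
time_s: 11.7
ee_pos: [585.8, 14.8, 216.5]
tcp_rot: [0.856, 0.517, 0.0, 0.0]
ft_force: [0.2, -0.3, 0.5]
opening: 41.6
finger_force: 0.0
```

Request:
move_arm(commands=[[0,0,4,0,0,0],[0,0,4,0,0,0],[0,0,3,0,0,0],[0,0,2,0,0,0],[0,0,1.1,0,0,0]])

```text
time_s: 12.2
ee_pos: [584.3, 13.3, 73.4]
tcp_rot: [0.856, 0.517, -0.001, -0.001]
ft_force: [-0.2, 0.0, 0.4]
opening: 41.1
finger_force: 0.0
```

```bash
python3 go.py 584.4 12.8 75.5 62.2
```

```text
pos [584.3  13.3  73.4] yaw 62.24 zaxis [-0.002 -0.    -1.   ] t 12.2 q [ 0.22  0.6  -0.48  1.81  0.37  0.82 -0.93] F [-0.2  0.   0.4] Mo [-0.05 -0.08 -0.03] op 41.11761747337369 0.0
tool shift cm [-0.04  0.03 -0.21] turn z 0.001
```

Request:
move_arm(commands=[[0,0,-0.1,0,0,0],[0,0,0,0,0,0],[0,0,0,0,0,0],[0,0,0,0,0,0],[0,0,0,0,0,0]], jaw=0)

```text
time_s: 12.7
ee_pos: [584.6, 13.9, 76.9]
tcp_rot: [0.856, 0.517, 0.0, -0.0]
ft_force: [-4.7, 1.4, 6.4]
opening: 13.8
finger_force: 25.0
```

Request:
move_arm(commands=[[0,0,0,0,0,-0.02],[0,0,0,0,0,-0.02],[0,0,0,0,0,0],[0,0,0,0,0,0],[0,0,0,0,0,0]])

```text
time_s: 13.2
ee_pos: [584.5, 14.0, 76.9]
tcp_rot: [0.846, 0.534, 0.0, -0.0]
ft_force: [-5.1, 2.1, 6.5]
opening: 13.9
finger_force: 25.0
```

```bash
python3 go.py 584.4 12.8 75.5 64.5
```

```text
pos [584.5  14.   76.9] yaw 64.53 zaxis [-0.     0.001 -1.   ] t 13.2 q [ 0.23  0.6  -0.5   1.81  0.37  0.83 -0.89] F [-5.1  2.1  6.5] Mo [ 0.54  1.21 -0.07] op 13.882444170539074 25.013204868882895
tool shift cm [-0.11  0.04  0.14] turn z 0.0
```

Request:
move_arm(commands=[[0,0,0,0,0,0],[0,0,0,0,0,0],[0,0,0,0,0,0],[0,0,0,0,0,0],[0,0,0,0,0,0]], jaw=0.45)

```text
time_s: 13.7
ee_pos: [585.3, 12.8, 75.8]
tcp_rot: [0.846, 0.534, 0.0, 0.0]
ft_force: [0.7, 0.6, 0.9]
opening: 40.8
finger_force: 0.0
```

Request:
move_arm(commands=[[0,0,-1,0,0,0],[0,0,-2,0,0,0],[0,0,-3,0,0,0],[0,0,-4,0,0,0],[0,0,-4,0,0,0]])

```text
time_s: 14.2
ee_pos: [584.8, 13.1, 217.7]
tcp_rot: [0.846, 0.534, -0.0, -0.0]
ft_force: [0.7, 0.2, 0.8]
opening: 41.1
finger_force: 0.0
```

Request:
move_arm(commands=[[-4,0,0,0,0,0],[-4,0,0,0,0,0],[-4,0,0,0,0,0],[-4,0,0,0,0,0],[-4,0,0,0,0,0]])

```text
time_s: 14.7
ee_pos: [498.2, -168.8, 216.6]
tcp_rot: [0.846, 0.534, 0.0, 0.0]
ft_force: [0.5, 0.0, 0.3]
opening: 41.5
finger_force: 0.0
```

```bash
python3 - <<'E'
from pol import *
out=[]
for cam in('top','scene'):
    im=save(cam,f'ov2_{cam}.png');c,_,_=centre(cam,im);print(cam,c)
    A,d,_=prof(cam,'ov2','ov0',67,44,51,45,80,c)
    d=cv2.GaussianBlur(d[:,None],(1,9),0).ravel();k=d.argmax();s=slice(max(k-8,0),k+9)
    w=d[s]-d[s].min();print('ptr',A[k],(A[s]*w).sum()/w.sum())
    for z in(55,58):
        A,_,v=prof(cam,'ov2','ov0',z,57,67,50,78,c);w=np.clip(np.median(v)-v,0,None);w=np.clip(w-.5*w.max(),0,None);print('tab',z,(A*w).sum()/w.sum())
    p=proj(cam,[[604,50,60]])[0];o=(p-14).astype(int)
    out.append(cv2.resize(im[o[1]:o[1]+28,o[0]:o[0]+28,::-1],(392,392),interpolation=cv2.INTER_CUBIC))
cv2.imwrite('pics/z2.png',cv2.hconcat(out))
# station
for cam in('top','scene'):
    for n,z in(('lever_ball',133.7),('supply_station',0)):
        for x in spotter.mark_of(cam,n)[:2]: print(cam,n,x['score'],x['at'],atz(cam,x['at'],z)[:2].round(1))
# ball by darkness in top
im=cv2.imread('pics/ov2_top.png').astype(int).sum(2)
m=(im[238:256,406:428]<150).astype(np.uint8);n,l,st,ce=cv2.connectedComponentsWithStats(m);k=1+st[1:,4].argmax();print('ball',ce[k]+[406,238],st[k],atz('top',ce[k]+[406,238],133.7))
im=cv2.imread('pics/ov2_scene.png').astype(int).sum(2)
m=(im[255:278,128:152]<150).astype(np.uint8);n,l,st,ce=cv2.connectedComponentsWithStats(m);k=1+st[1:,4].argmax();print('ball',ce[k]+[128,255],st[k],atz('scene',ce[k]+[128,255],133.7))
E
```

```text
top [583.81755731  13.22813377]
ptr 62.5 62.102454390726166
tab 55 63.949989578653906
tab 58 64.208561072183
scene [583.23276285  10.49078727]
ptr 60.0 59.77535178647945
tab 55 65.71042028809956
tab 58 63.7001491004981
scene lever_ball 0.62 [368.9, 239.8] [794.8 117.7]
scene lever_ball 0.57 [139.7, 263.5] [ 440.  -318.1]
scene supply_station 0.58 [269.3, 337.4] [ 753.9 -196. ]
scene supply_station 0.52 [297.8, 228.3] [577.6  96.9]Traceback (most recent call last):
  File "<stdin>", line 19, in <module>
ValueError: attempt to get argmax of an empty sequence
```

View pics/z2.png

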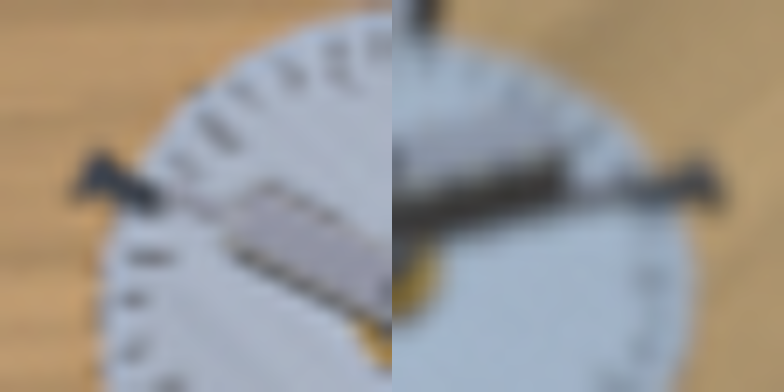

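```bash
cat > bar.py <<'E'
from pol import *
def bar(cam,tag,th,z,c,xr):
    t=np.radians(th);X=np.arange(*xr,1.);Y=np.arange(-16,16,.5);x,y=np.meshgrid(X,Y,indexing='ij')
    P=np.stack([c[0]+x*np.cos(t)-y*np.sin(t),c[1]+x*np.sin(t)+y*np.cos(t),np.full(x.shape,float(z))],-1)
    uv=proj(cam,P).reshape(*x.shape,2).astype(np.float32)
    f=cv2.imread(f'pics/{tag}_{cam}.png').astype(np.float32).sum(2)
    v=cv2.remap(f,uv[...,0],uv[...,1],cv2.INTER_CUBIC)
    w=np.clip(v.max()*.72-v,0,None)
    m=(w*Y).sum(1)/w.sum(1);k=np.polyfit(X,m,1);return th+np.degrees(np.arctan(k[0])),k[1],(m-np.polyval(k,X)).std()
if __name__=='__main__':
  import sys
  for cam,c in(('top',(583.8,13.1)),('scene',(583.3,10.5))):
    for tag,th in [('ov0',-26),('ov1',62.2)]+[(t,64) for t in sys.argv[1:]]:
        for xr in((6,32),(10,30)): print(cam,tag,xr,np.round(bar(cam,tag,th,81,c,xr),2))
        A,_,v=prof(cam,tag,'ov0',58,57,67,50,78,c);w=np.clip(np.median(v)-v,0,None);w=np.clip(w-.5*w.max(),0,None);print('  tab',(A*w).sum()/w.sum())
E
python3 bar.py ov2
```

```text
top ov0 (6, 32) [-24.31  -5.94   0.43]
top ov0 (10, 30) [-22.76  -6.52   0.11]
  tab 64.24450625188818
top ov1 (6, 32) [59.29  6.22  0.17]
top ov1 (10, 30) [59.87  5.96  0.13]
  tab 64.23149509209493
top ov2 (6, 32) [60.96  6.1   0.19]
top ov2 (10, 30) [61.76  5.79  0.18]
  tab 64.24710849919019
scene ov0 (6, 32) [-14.6  -10.3    1.84]
scene ov0 (10, 30) [-12.46 -11.79   1.36]
  tab 63.71774183192704
scene ov1 (6, 32) [61.18 -5.29  0.16]
scene ov1 (10, 30) [60.81 -5.12  0.11]
  tab 63.78887277414492
scene ov2 (6, 32) [61.35 -5.06  0.21]
scene ov2 (10, 30) [61.13 -4.95  0.13]
  tab 63.751360110138
```

```bash
cat > edge.py <<'E'
from pol import *
import sys
def edge(cam,tag,th,c,xr,z=93):
    t=np.radians(th);X=np.arange(*xr,1.);Y=np.arange(-12,12,.2);x,y=np.meshgrid(X,Y,indexing='ij')
    P=np.stack([c[0]+x*np.cos(t)-y*np.sin(t),c[1]+x*np.sin(t)+y*np.cos(t),np.full(x.shape,float(z))],-1)
    uv=proj(cam,P).reshape(*x.shape,2).astype(np.float32)
    f=cv2.imread(f'pics/{tag}_{cam}.png').astype(np.float32).sum(2)
    v=cv2.GaussianBlur(cv2.remap(f,uv[...,0],uv[...,1],cv2.INTER_CUBIC),(0,0),2)
    out=[]
    for side in(-1,1):
        g=np.gradient(v,axis=1)*-side; msk=(abs(Y*side-6.5)<4.5)
        # outward darkening
        w=np.clip(g*msk,0,None);w=w**2;pos=(w*Y).sum(1)/w.sum(1)
        k=np.polyfit(X,pos,1);r=pos-np.polyval(k,X);k=np.polyfit(X[abs(r)<1.5*r.std()+.05],pos[abs(r)<1.5*r.std()+.05],1)
        out.append((side,round(th+np.degrees(np.arctan(k[0])),2),round(k[1],2),round(r.std(),2),round(float(g[:,msk].max(1).mean()),1)))
    return out
for cam,c in(('top',(583.8,13.1)),('scene',(583.3,10.5))):
    for tag,th in [('ov0',-26),('ov1',62.2)]+[(t,63.5) for t in sys.argv[1:]]:
        print(cam,tag,edge(cam,tag,th,c,(-16,32)))
E
python3 edge.py ov2
```

```text
edge.py:13: RuntimeWarning: invalid value encountered in divide
  w=np.clip(g*msk,0,None);w=w**2;pos=(w*Y).sum(1)/w.sum(1)
Traceback (most recent call last):
  File "edge.py", line 19, in <module>
    print(cam,tag,edge(cam,tag,th,c,(-16,32)))
                  ~~~~^^^^^^^^^^^^^^^^^^^^^^^
  File "edge.py", line 14, in edge
    k=np.polyfit(X,pos,1);r=pos-np.polyval(k,X);k=np.polyfit(X[abs(r)<1.5*r.std()+.05],pos[abs(r)<1.5*r.std()+.05],1)
                                                  ~~~~~~~~~~^^^^^^^^^^^^^^^^^^^^^^^^^^^^^^^^^^^^^^^^^^^^^^^^^^^^^^^^^
TypeError: expected non-empty vector for x
```

```bash
sed -i 's/w=w\*\*2;/w=w**2+1e-9*msk;/' edge.py; python3 edge.py ov2
```

```text
top ov0 [(-1, np.float64(-23.99), np.float64(-4.87), np.float64(0.56), 5.1), (1, np.float64(-29.68), np.float64(6.53), np.float64(2.86), 0.3)]
top ov1 [(-1, np.float64(66.84), np.float64(-5.85), np.float64(1.76), 0.7), (1, np.float64(58.84), np.float64(5.64), np.float64(0.45), 8.9)]
top ov2 [(-1, np.float64(64.73), np.float64(-6.32), np.float64(1.19), 0.7), (1, np.float64(60.23), np.float64(5.75), np.float64(0.41), 8.4)]
scene ov0 [(-1, np.float64(-28.55), np.float64(-5.35), np.float64(0.36), 6.9), (1, np.float64(-26.0), np.float64(6.6), np.float64(0.0), -0.5)]
scene ov1 [(-1, np.float64(61.22), np.float64(-7.32), np.float64(0.36), 7.0), (1, np.float64(62.2), np.float64(6.6), np.float64(1.29), -0.6)]
scene ov2 [(-1, np.float64(62.24), np.float64(-7.34), np.float64(0.34), 7.0), (1, np.float64(63.5), np.float64(6.6), np.float64(1.51), -0.5)]
```

The pointer has moved to about 62.3° and lags the gripper by about 2°; the tab is at 64.2°. One more small correction.

Request:
move_arm(commands=[[4,0,0,0,0,0],[4,0,0,0,0,0],[4,0,0,0,0,0],[4,0,0,0,0,0],[4,0,0,0,0,0]])

```text
time_s: 15.5
ee_pos: [585.8, 16.5, 216.0]
tcp_rot: [0.845, 0.535, 0.0, -0.0]
ft_force: [1.2, -0.9, -0.2]
opening: 41.1
finger_force: 0.0
```

Request:
move_arm(commands=[[0,0,4,0,0,0],[0,0,4,0,0,0],[0,0,3,0,0,0],[0,0,2,0,0,0],[0,0,1.1,0,0,0]])

```text
time_s: 16.0
ee_pos: [584.3, 14.8, 73.0]
tcp_rot: [0.845, 0.535, -0.001, -0.001]
ft_force: [-0.1, -0.4, 0.5]
opening: 41.1
finger_force: 0.0
```

Request:
move_arm(commands=[[0,0,0,0,0,0],[0,0,0,0,0,0],[0,0,0,0,0,0],[0,0,0,0,0,0],[0,0,0,0,0,0]], jaw=0)

```text
time_s: 16.5
ee_pos: [584.5, 14.0, 75.8]
tcp_rot: [0.846, 0.534, 0.0, -0.0]
ft_force: [-4.3, 2.6, 5.8]
opening: 14.4
finger_force: 25.0
```

Request:
move_arm(commands=[[0,0,0,0,0,-0.02],[0,0,0,0,0,-0.015],[0,0,0,0,0,0],[0,0,0,0,0,0],[0,0,0,0,0,0]])

```text
time_s: 17.0
ee_pos: [584.5, 14.0, 75.8]
tcp_rot: [0.836, 0.549, 0.0, -0.0]
ft_force: [-4.1, 1.9, 4.1]
opening: 14.1
finger_force: 25.0
```

```bash
python3 go.py 584.4 12.8 75.5 66.4
```

```text
pos [584.5  14.   75.8] yaw 66.53 zaxis [-0.     0.001 -1.   ] t 17.0 q [ 0.24  0.6  -0.51  1.81  0.38  0.83 -0.87] F [-4.1  1.9  4.1] Mo [ 0.64  1.2  -0.14] op 14.08574288216987 25.046288084140542
tool shift cm [-0.12  0.04  0.03] turn z 0.002
```

Request:
move_arm(commands=[[0,0,0,0,0,0],[0,0,0,0,0,0],[0,0,0,0,0,0],[0,0,0,0,0,0],[0,0,0,0,0,0]], jaw=0.45)

```text
time_s: 17.5
ee_pos: [585.3, 12.8, 74.8]
tcp_rot: [0.836, 0.548, 0.0, 0.0]
ft_force: [0.1, 0.4, 0.7]
opening: 41.2
finger_force: 0.0
```

Request:
move_arm(commands=[[0,0,-1,0,0,0],[0,0,-2,0,0,0],[0,0,-3,0,0,0],[0,0,-4,0,0,0],[0,0,-4,0,0,0]])

```text
time_s: 18.0
ee_pos: [584.8, 13.1, 216.7]
tcp_rot: [0.836, 0.548, -0.0, -0.0]
ft_force: [0.2, 0.2, -0.0]
opening: 41.1
finger_force: 0.0
```

Request:
move_arm(commands=[[-4,0,0,0,0,0],[-4,0,0,0,0,0],[-4,0,0,0,0,0],[-4,0,0,0,0,0],[-2,0,0,0,0,0]])

```text
time_s: 18.5
ee_pos: [511.7, -156.0, 215.3]
tcp_rot: [0.837, 0.547, -0.001, 0.001]
ft_force: [-0.2, 0.1, 0.8]
opening: 41.3
finger_force: 0.0
```

```bash
python3 - <<'E'
from pol import *
out=[]
for cam in('top','scene'):
    im=save(cam,f'ov3_{cam}.png');c={'top':(583.8,13.1),'scene':(583.3,10.5)}[cam]
    for tag in('ov1','ov2','ov3'):
        A,d,_=prof(cam,tag,'ov0',67,44,51,45,80,c)
        d=cv2.GaussianBlur(d[:,None],(1,9),0).ravel();k=d.argmax();s=slice(max(k-8,0),k+9)
        w=d[s]-d[s].min();print(tag,'ptr',A[k],(A[s]*w).sum()/w.sum())
    p=proj(cam,[[604,50,60]])[0];o=(p-14).astype(int)
    out.append(cv2.resize(im[o[1]:o[1]+28,o[0]:o[0]+28,::-1],(392,392),interpolation=cv2.INTER_CUBIC))
cv2.imwrite('pics/z3.png',cv2.hconcat(out))
E
python3 edge.py ov2 ov3|sed 's/np.float64//g'; python3 bar.py ov2 ov3|grep -v ov0
```

```text
ov1 ptr 61.5 61.38588548880883
ov2 ptr 62.5 62.13671765904924
ov3 ptr 62.0 62.11741361784795
ov1 ptr 59.5 59.68001836990765
ov2 ptr 60.0 59.83351760167972
ov3 ptr 60.5 60.38767897847734
top ov0 [(-1, (-23.99), (-4.87), (0.56), 5.1), (1, (-29.68), (6.53), (2.86), 0.3)]
top ov1 [(-1, (66.84), (-5.85), (1.76), 0.7), (1, (58.84), (5.64), (0.45), 8.9)]
top ov2 [(-1, (64.73), (-6.32), (1.19), 0.7), (1, (60.23), (5.75), (0.41), 8.4)]
top ov3 [(-1, (67.01), (-4.9), (1.22), 0.5), (1, (61.03), (5.78), (0.42), 8.4)]
scene ov0 [(-1, (-28.55), (-5.35), (0.36), 6.9), (1, (-26.0), (6.6), (0.0), -0.5)]
scene ov1 [(-1, (61.22), (-7.32), (0.36), 7.0), (1, (62.2), (6.6), (1.29), -0.6)]
scene ov2 [(-1, (62.24), (-7.34), (0.34), 7.0), (1, (63.5), (6.6), (1.51), -0.5)]
scene ov3 [(-1, (63.12), (-7.38), (0.38), 7.1), (1, (63.5), (6.6), (1.83), -0.6)]
  tab 64.24450625188818
top ov1 (6, 32) [59.29  6.22  0.17]
top ov1 (10, 30) [59.87  5.96  0.13]
  tab 64.23149509209493
top ov2 (6, 32) [60.96  6.1   0.19]
top ov2 (10, 30) [61.76  5.79  0.18]
  tab 64.24710849919019
top ov3 (6, 32) [61.57  6.13  0.21]
top ov3 (10, 30) [62.55  5.77  0.19]
  tab 64.22116766247095
  tab 63.71774183192704
scene ov1 (6, 32) [61.18 -5.29  0.16]
scene ov1 (10, 30) [60.81 -5.12  0.11]
  tab 63.78887277414492
scene ov2 (6, 32) [61.35 -5.06  0.21]
scene ov2 (10, 30) [61.13 -4.95  0.13]
  tab 63.751360110138
scene ov3 (6, 32) [62.38 -5.05  0.2 ]
scene ov3 (10, 30) [61.67 -4.79  0.1 ]
  tab 63.7959653789207
```

View pics/z3.png

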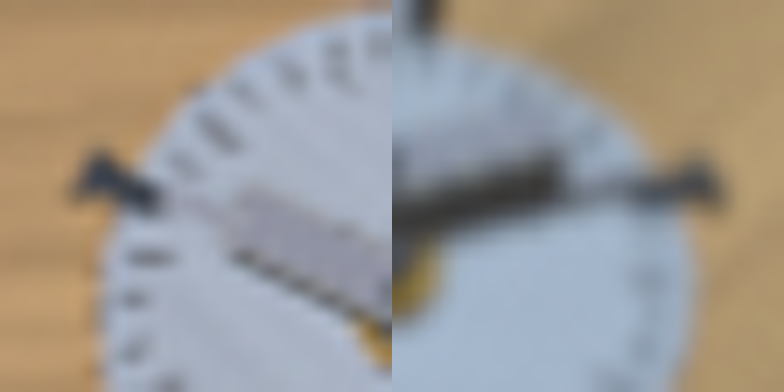

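The pointer in both views still sits slightly clockwise of the tab, by about 1.5°. One last small nudge.

Request:
move_arm(commands=[[4,0,0,0,0,0],[4,0,0,0,0,0],[4,0,0,0,0,0],[4,0,0,0,0,0],[2,0,0,0,0,0]])

```text
time_s: 19.1
ee_pos: [586.1, 19.0, 215.7]
tcp_rot: [0.835, 0.551, 0.001, -0.001]
ft_force: [0.4, -0.7, 0.3]
opening: 40.9
finger_force: 0.0
```

Request:
move_arm(commands=[[0,0,4,0,0,0],[0,0,4,0,0,0],[0,0,3,0,0,0],[0,0,2,0,0,0],[0,0,1.1,0,0,0]])

```text
time_s: 19.6
ee_pos: [584.4, 14.3, 72.3]
tcp_rot: [0.836, 0.549, -0.001, -0.001]
ft_force: [-0.9, -0.1, 0.1]
opening: 40.9
finger_force: 0.0
```

Request:
move_arm(commands=[[0,0,0,0,0,0],[0,0,0,0,0,0],[0,0,0,0,0,0],[0,0,0,0,0,0],[0,0,0,0,0,0]], jaw=0)

```text
time_s: 20.1
ee_pos: [584.5, 14.0, 74.9]
tcp_rot: [0.836, 0.549, -0.0, -0.0]
ft_force: [-5.0, 2.8, 6.3]
opening: 14.3
finger_force: 25.0
```

```bash
python3 go.py 584.4 12.8 75.5 68.5
```

```text
pos [584.5  14.   74.9] yaw 66.54 zaxis [-0.     0.001 -1.   ] t 20.1 q [ 0.24  0.61 -0.52  1.81  0.39  0.83 -0.87] F [-5.   2.8  6.3] Mo [ 0.51  1.26 -0.01] op 14.304733109831162 24.999344797452068
tool shift cm [-0.11  0.04 -0.06] turn z -0.034
```

Request:
move_arm(commands=[[0,0,0,0,0,-0.02],[0,0,0,0,0,-0.015],[0,0,0,0,0,0],[0,0,0,0,0,0],[0,0,0,0,0,0]])

```text
time_s: 20.6
ee_pos: [584.4, 14.0, 74.9]
tcp_rot: [0.826, 0.563, -0.0, -0.0]
ft_force: [-4.9, 2.3, 6.1]
opening: 14.4
finger_force: 25.1
```

```bash
python3 go.py 584.4 12.8 75.5 68.5
```

```text
pos [584.4  14.   74.9] yaw 68.54 zaxis [-0.001  0.001 -1.   ] t 20.6 q [ 0.25  0.61 -0.52  1.81  0.4   0.83 -0.84] F [-4.9  2.3  6.1] Mo [ 0.6   1.26 -0.13] op 14.448703532582659 25.077253392300918
tool shift cm [-0.11  0.04 -0.06] turn z 0.001
```

Request:
move_arm(commands=[[0,0,0,0,0,0],[0,0,0,0,0,0],[0,0,0,0,0,0],[0,0,0,0,0,0],[0,0,0,0,0,0]], jaw=0.45)

```text
time_s: 21.1
ee_pos: [585.3, 12.8, 73.8]
tcp_rot: [0.827, 0.563, 0.0, 0.0]
ft_force: [-0.2, 0.2, -0.6]
opening: 40.8
finger_force: 0.0
```

Request:
move_arm(commands=[[0,0,-1,0,0,0],[0,0,-2,0,0,0],[0,0,-3,0,0,0],[0,0,-4,0,0,0],[0,0,-4,0,0,0]])

```text
time_s: 21.6
ee_pos: [584.7, 13.1, 215.7]
tcp_rot: [0.826, 0.563, -0.0, -0.0]
ft_force: [1.1, 0.5, 1.0]
opening: 40.9
finger_force: 0.0
```

Request:
move_arm(commands=[[-4,0,0,0,0,0],[-4,0,0,0,0,0],[-4,0,0,0,0,0],[-4,0,0,0,0,0],[-2,0,0,0,0,0]])

```text
time_s: 22.1
ee_pos: [517.6, -158.4, 214.3]
tcp_rot: [0.828, 0.561, -0.001, 0.001]
ft_force: [0.0, -0.6, 0.1]
opening: 41.7
finger_force: 0.0
```

```bash
python3 - <<'E'
from pol import *
for cam in('top','scene'):
    im=save(cam,f'ov4_{cam}.png');c={'top':(583.8,13.1),'scene':(583.3,10.5)}[cam]
    for tag in('ov1','ov2','ov3','ov4'):
        A,d,_=prof(cam,tag,'ov0',67,44,51,45,80,c)
        d=cv2.GaussianBlur(d[:,None],(1,9),0).ravel();k=d.argmax();s=slice(max(k-8,0),k+9)
        w=d[s]-d[s].min();print(tag,'ptr',A[k],(A[s]*w).sum()/w.sum())
E
python3 edge.py ov3 ov4|sed 's/np.float64//g'|grep -v 'ov[01]'; python3 bar.py ov3 ov4|grep -v 'ov[01]'
```

```text
ov1 ptr 61.5 61.38588548880883
ov2 ptr 62.5 62.13671765904924
ov3 ptr 62.0 62.11741361784795
ov4 ptr 63.5 63.646929532259286
ov1 ptr 59.5 59.68001836990765
ov2 ptr 60.0 59.83351760167972
ov3 ptr 60.5 60.38767897847734
ov4 ptr 61.0 61.113549362563866
top ov3 [(-1, (67.01), (-4.9), (1.22), 0.5), (1, (61.03), (5.78), (0.42), 8.4)]
top ov4 [(-1, (65.56), (-4.67), (1.39), 0.8), (1, (62.2), (5.71), (0.5), 9.3)]
scene ov3 [(-1, (63.12), (-7.38), (0.38), 7.1), (1, (63.5), (6.6), (1.83), -0.6)]
scene ov4 [(-1, (64.08), (-7.34), (0.37), 7.1), (1, (63.5), (6.6), (1.39), -0.6)]
  tab 64.24450625188818
  tab 64.23149509209493
top ov3 (6, 32) [61.57  6.13  0.21]
top ov3 (10, 30) [62.55  5.77  0.19]
  tab 64.22116766247095
top ov4 (6, 32) [62.97  6.09  0.18]
top ov4 (10, 30) [63.25  5.94  0.16]
  tab 64.24938359308496
  tab 63.71774183192704
  tab 63.78887277414492
scene ov3 (6, 32) [62.38 -5.05  0.2 ]
scene ov3 (10, 30) [61.67 -4.79  0.1 ]
  tab 63.7959653789207
scene ov4 (6, 32) [63.95 -5.09  0.2 ]
scene ov4 (10, 30) [64.11 -5.17  0.14]
  tab 63.79471028373778
```

```bash
python3 - <<'E'
from h import *
from scipy.optimize import least_squares
def ball(cam,im,c):
    g=cv2.resize(im,None,fx=4,fy=4,interpolation=cv2.INTER_CUBIC).astype(int).sum(2)
    ys,xs=np.mgrid[0:g.shape[0],0:g.shape[1]];m=((np.hypot(xs/4-c[0],ys/4-c[1])<7)&(g<170)).astype(np.uint8)
    m=cv2.morphologyEx(m,cv2.MORPH_OPEN,cv2.getStructuringElement(cv2.MORPH_ELLIPSE,(11,11)))
    p=np.argwhere(m);(y,x),r=cv2.minEnclosingCircle(p.astype(np.float32));return np.array([x,y])/4-.375,r/4
u={}
for cam,c in(('top',(417.8,245)),('scene',(141,265.2))):
    u[cam],r=ball(cam,cv2.imread(f'pics/ov0_{cam}.png'),c);print(cam,u[cam],r,atz(cam,u[cam],133.7).round(1))
s=least_squares(lambda P:np.concatenate([proj(k,P)[0]-u[k] for k in u]),[440,-315,134]);print('tri',s.x,s.fun)
C=[(105,150),(45,215),(170,322),(230,250)]
W=[atz('top',(360+(x)*.225,180+(y)*.225),26)[:2] for x,y in C];print(np.round(W,1),np.mean(W,0))
for i in range(4): d=W[(i+1)%4]-W[i];print(np.hypot(*d),np.degrees(np.arctan2(d[1],d[0])))
E
python3 go.py 446 -315 123 50
```

```text
top [416.96517944 244.74751282] 5.581238746643066 [ 446.4 -317.2  133.7]
scene [140.72166443 265.16397095] 5.1007981300354 [ 445.7 -319.2  133.7]
tri [ 445.76470402 -318.29543098  132.72585587] [0.35447129 0.2431791  0.4279443  0.00675295]
[[ 531.1 -263.4]
 [ 492.5 -225.3]
 [ 426.  -297.4]
 [ 468.4 -335.6]] [ 479.50114496 -280.44056638]
54.254397598071705 135.3740688671111
98.09013471007336 -132.70664869220465
57.093736945724906 -41.99918309887764
95.611066215418 49.010739029905345
pos [ 517.8 -158.5  214.2] yaw 68.19 zaxis [-0.001 -0.002 -1.   ] t 22.2 q [ 0.63  0.38 -0.57  1.77  0.24  1.06 -0.41] F [0.5 0.1 0.8] Mo [ 0.04 -0.11  0.02] op 41.442399443133816 0.0
tool shift cm [-17.18  -0.85   9.15] turn z 0.318
```

Ball triangulates to (446, −318, 133), station centre (479.5, −280.4), yaw ≈ 48°; the 50 mm offset matches the expected 49 mm. Next I grip the ball across the swing direction.

Request:
move_arm(commands=[[0,0,0,0,0,0.08],[0,0,0,0,0,0.09],[0,0,0,0,0,0.09],[0,0,0,0,0,0.092],[0,0,0,0,0,0]], jaw=0.55)

```text
time_s: 22.7
ee_pos: [519.7, -153.3, 214.4]
tcp_rot: [0.912, 0.409, 0.0, 0.0]
ft_force: [-0.5, 0.1, 0.0]
opening: 50.5
finger_force: 0.0
```

Request:
move_arm(commands=[[-3.6,1.1,0,0,0,0],[-3.6,1.1,0,0,0,0],[-3.6,1.1,0,0,0,0],[-3.6,1.1,0,0,0,0],[-2.3,0.9,0,0,0,0]])

```text
time_s: 23.2
ee_pos: [446.5, -316.7, 214.0]
tcp_rot: [0.912, 0.41, -0.0, 0.0]
ft_force: [0.6, -0.9, 0.6]
opening: 50.5
finger_force: 0.0
```

```bash
python3 go.py 446 -318.3 122.5 48
```

```text
pos [ 446.5 -316.7  214. ] yaw 48.42 zaxis [-0.    -0.001 -1.   ] t 23.2 q [ 0.85  0.37 -0.44  1.76  0.18  1.05 -0.38] F [ 0.6 -0.9  0.6] Mo [-0.07 -0.04  0.  ] op 50.486581877210334 0.0
tool shift cm [-0.15  0.07  9.15] turn z 0.007
```

Request:
move_arm(commands=[[-0.1,0.07,2.2,0,0,0],[0,0,2.2,0,0,0],[0,0,2,0,0,0],[0,0,1.6,0,0,0],[0,0,1.1,0,0,0]])

```text
time_s: 23.7
ee_pos: [447.8, -314.9, 121.9]
tcp_rot: [0.912, 0.411, -0.0, -0.001]
ft_force: [-0.7, -0.1, -1.4]
opening: 50.1
finger_force: 0.0
```

Request:
move_arm(commands=[[0,0,0,0,0,0],[0,0,0,0,0,0],[0,0,0,0,0,0],[0,0,0,0,0,0],[0,0,0,0,0,0]], jaw=0, grip_force=15)

```text
time_s: 24.2
ee_pos: [447.9, -315.9, 123.5]
tcp_rot: [0.912, 0.41, 0.0, 0.0]
ft_force: [-1.1, 1.7, 4.2]
opening: 25.5
finger_force: 15.0
```

```bash
python3 go.py 479.5 -280.4 134 48
```

```text
pos [ 447.9 -315.9  123.5] yaw 48.35 zaxis [ 0.001 -0.001 -1.   ] t 24.2 q [ 0.82  0.47 -0.41  1.87  0.24  0.85 -0.44] F [-1.1  1.7  4.2] Mo [ 0.18  0.33 -0.02] op 25.46781397463984 15.000350028276443
tool shift cm [ 4.75  0.   -1.05] turn z 0.006
```

Request:
move_arm(commands=[[0.5,0,-0.22,0,0,0],[0.5,0,-0.2,0,0,0],[0.5,0,-0.17,0,0,0],[0.5,0,-0.15,0,0,0],[0.5,0,-0.12,0,0,0]], grip_force=25)

```text
time_s: 24.7
ee_pos: [463.1, -299.6, 131.5]
tcp_rot: [0.913, 0.408, -0.001, 0.001]
ft_force: [-2.9, -6.7, 0.9]
opening: 25.5
finger_force: 25.0
```

Request:
move_arm(commands=[[0.5,0,-0.1,0,0,0],[0.5,0,-0.07,0,0,0],[0.5,0,-0.05,0,0,0],[0.4,0,-0.02,0,0,0],[0.4,0,0,0,0,0]])

```text
time_s: 25.2
ee_pos: [481.3, -280.3, 134.8]
tcp_rot: [0.912, 0.409, 0.001, 0.001]
ft_force: [2.8, -4.1, 5.1]
opening: 25.8
finger_force: 25.0
```

```bash
python3 go.py 479.5 -280.4 134 48
```

```text
pos [ 481.3 -280.3  134.8] yaw 48.34 zaxis [ 0.003 -0.001 -1.   ] t 25.2 q [ 0.74  0.47 -0.42  1.84  0.24  0.89 -0.52] F [ 2.8 -4.1  5.1] Mo [-0.75 -0.43  0.  ] op 25.81041943133507 25.000679790973663
tool shift cm [-0.13 -0.13  0.08] turn z 0.006
```

Upright is reached and the forces are small. I open, lift straight up and withdraw.

Request:
move_arm(commands=[[0,0,0,0,0,0],[0,0,0,0,0,0],[0,0,0,0,0,0],[0,0,0,0,0,0],[0,0,0,0,0,0]], jaw=0.55)

```text
time_s: 25.7
ee_pos: [479.2, -279.8, 133.5]
tcp_rot: [0.912, 0.409, -0.0, -0.0]
ft_force: [-0.2, -0.4, 0.3]
opening: 50.0
finger_force: 0.0
```

Request:
move_arm(commands=[[0,0,-1,0,0,0],[0,0,-1.5,0,0,0],[0,0,-2.5,0,0,0],[0,0,-3,0,0,0],[0,0,-3,0,0,0]])

```text
time_s: 26.2
ee_pos: [479.4, -279.7, 245.5]
tcp_rot: [0.912, 0.41, 0.0, -0.0]
ft_force: [0.5, 0.5, 0.3]
opening: 50.5
finger_force: 0.0
```

Request:
move_arm(commands=[[-4,0,0,0,0,0],[-4,0,0,0,0,0],[-4,0,0,0,0,0],[-4,0,0,0,0,0],[-4,0,0,0,0,0]])

```text
time_s: 26.7
ee_pos: [345.5, -430.3, 244.7]
tcp_rot: [0.912, 0.41, 0.0, 0.0]
ft_force: [0.2, 0.0, 0.5]
opening: 50.5
finger_force: 0.0
```

```bash
python3 go.py 479.5 -280.4 134 48; python3 - <<'E'
from ov import *
t=save('top','ov5_top.png');s=save('scene','ov5_scene.png')
def crop(im,x,y,n,S=390): return cv2.resize(im[y:y+n,x:x+n,::-1],(S,300 if 0 else S),interpolation=cv2.INTER_CUBIC)
a=cv2.hconcat([crop(t,360,180,90,290),crop(s,105,230,110,290)])
b=cv2.hconcat([crop(t,252,166,56,290),crop(s,262,200,56,290)])
cv2.imwrite('pics/f.png',cv2.vconcat([a,b]))
for l in(-.45,0,.45):
    P=[479.5+113*np.sin(l)*.669,-280.4+113*np.sin(l)*.743,32+113*np.cos(l)];print(l,proj('top',P),proj('scene',P))
for c in('top','scene'): print(spotter.mark_of(c,'lever_ball')[:2])
E
```

```text
pos [ 345.5 -430.3  244.7] yaw 48.35 zaxis [ 0.001 -0.001 -1.   ] t 26.7 q [ 1.09  0.34 -0.38  1.72  0.14  1.11 -0.06] F [0.2 0.  0.5] Mo [-0.03 -0.07 -0.03] op 50.52947650776464 0.0
tool shift cm [20.11  0.04 11.07] turn z 0.006
-0.45 [[416.85339044 244.65530165]] [[141.73207506 264.79811773]]
0 [[402.2458351  231.43616014]] [[161.38641978 260.9536215 ]]
0.45 [[385.41088474 218.57787625]] [[182.83009196 262.21005494]]
[{'at': [401.1, 232.6], 'score': 0.68}]
[{'at': [158.0, 260.7], 'score': 0.49}]
```

View pics/f.png

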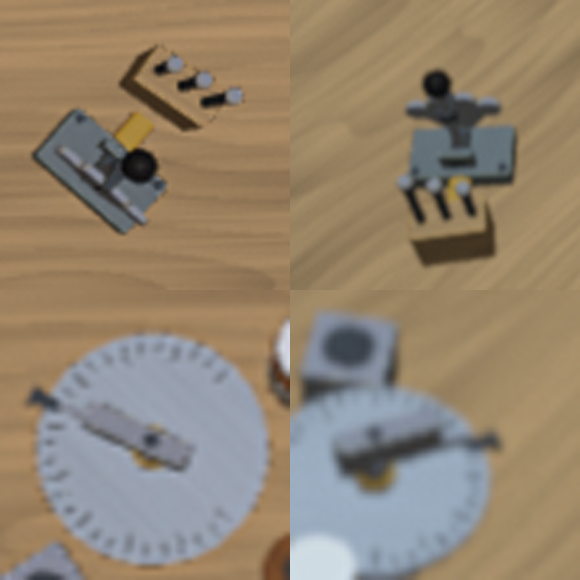

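The final picture shows the lever ball at its upright position: top (402,232) and scene (160,261), against predicted (402,231) and (161,261). The pointer lines up with the tab, and the jar, mandrel, cube and punch block have not moved.

```bash
python3 -c "
from workcell import ticket
print(ticket.finish_job())"
```

```text
the job is handed in; nothing more can be done
None
```

The job is handed in: the dial pointer is set to the tab (about 1° by my image measurements), and the supply lever was then thrown to the middle notch and released; nothing else in the last pictures looked moved.

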